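Hook the lost clamp key out of the tea tray's drain slot

TASK

The strainer clamp's brass key has slid under the clear cover of the tea tray's narrow drain slot, where a leaf clip holds it. Take the hooked pick from its stand, feel gently for the slot floor, hook the key by the window in its bow and draw it along the slot until the whole key lies flat in the slot's open part, clear of the cover; then hang the pick back in its stand. Keep every push and pull of the pick light, well under 15 newtons, so as not to chip the lacquer or bend the key, and leave the teapot, cups, pitcher and tongs where they are.

Things in the scene. Friction and masses are not known exactly. Their poses are not given: they have to be found in the camera images.
- pick_grip (a point): Grip centre of the hooked pick, which hangs upright in its stand: bamboo handle 30 (its x) x 24 (its y; grip across this) x 52 mm tall, this point 28 mm above the handle's bottom face; z up along the handle. Below the handle, on its axis, hangs a steel rod (8 mm tube for the first 22 mm, then 5 mm rod) with a hook at its end: see pick.
- pick: The pick (70 g); origin at the middle of the handle's bottom face. Down the rod a level 5 mm bar runs 30 mm towards pick +x, then turns down as a round-ended claw, 5 mm thick, ending 10 mm below the bar's centre line. The rod telescopes, locked stiff (over 50 N) at an unmeasured length: the claw's end is 62 to 86 mm below this origin, so find it by touching the slot floor.
- stand_seat (a point): Where pick_grip is while the pick hangs in its stand, with the stand's own x and y axes: the handle's bottom face rests on top of the stand, 28 mm below this point, rod and hook hanging inside, claw towards the stand's +x.
- stand: Fixed wooden stand for the pick: block 90 x 52 x 95 mm tall with an upright slot, open at the top, 17 mm wide (along y) and reaching from 13 mm behind to 41 mm ahead (+x) of this origin, which is on the table below the hung pick's rod.
- key_bow (a point): Centre of the window in the bow of the brass clamp key, half-way up. The key lies flat on the slot floor, 4 mm thick, 30 g. Bow: square frame 20 x 20 mm with a through window 13 x 13 mm. It starts with this point 8 to 20 mm under the cover (cover_edge +x).
- key: The whole brass key; origin on its underside below key_bow. From the bow a stem 9 mm wide runs along the key's +x, deeper into the slot, to 31 mm from this origin; the bow's near side is 10 mm away along -x. A leaf clip under the cover presses on the stem: sliding the key takes a pull of about 2 to 6 N.
- cover_edge (a point): Point on the drain slot's floor, on its centre line, straight below the front edge of the clear cover. x runs along the slot, deeper under the cover; z up. The slot is 22 mm wide; its red floor is level, 34 mm below the black deck, 20 mm above the table. Open at the top from x = -95 mm (end wall) to 0; covered from x = 0 to 60 mm (end wall).
- tray: Fixed black tea tray, 260 (x) x 360 (y) mm, deck 54 mm above the table; origin on the table under its centre, cover_edge lies at x -10, y +110 mm. The clear cover is 5 mm thick, flush with the deck, its underside 29 mm above the slot floor. The leaf clip is at 31 to 37 mm from the cover's edge, 4 mm above the floor (2 mm with nothing beneath).
- teapot: White porcelain teapot on the tray, 88 mm wide, 81 mm tall; origin under its centre.
- pitcher: Stainless pitcher on the table, 80 mm wide, 85 mm tall; origin under its centre.
- tongs: Bamboo tongs lying on the table, 178 mm long, 8 mm high; origin under the middle.
- cup0: One of four blue-rimmed white porcelain cups on the tray, 58 mm wide, 42 mm tall; origin under its centre.
- cup1: One of four blue-rimmed white porcelain cups on the tray, 58 mm wide, 42 mm tall; origin under its centre.
- cup2: One of four blue-rimmed white porcelain cups on the tray, 58 mm wide, 42 mm tall; origin under its centre.
- cup3: One of four blue-rimmed white porcelain cups on the tray, 58 mm wide, 42 mm tall; origin under its centre.
There are look-alikes about, which are no part of the job. Several things look just like the stand: the one meant starts farthest to the robot's left. Of the things that look like the pick, the larger one is meant.

How it is judged:
By the outcome, as a careful person would: the job done as asked, in the order asked, and still so for the second after the job is handed in, with the robot touching nothing.
It also fails if it takes over 51 s, if anything falls off the work surface, if the arm or the gripper's body presses on something with over 40 N, if the wrist force passes 120 N, or if a joint passes its speed limit or range.

ROBOT

A 6-joint arm with a two-finger parallel gripper is mounted at the origin on the work surface. World frame = base frame: x ahead of the robot, y to its left, z up, the work surface at z = 0. Lengths are in m, angles in rad, forces in N, time in s.
With the tool pointing down it reaches from about 0.425 to 0.95 m from the base axis. Payload 3.5 kg.
Tool frame: the origin (TCP) lies on the centre line of the jaws, within the pads' length; the fingertips stand 14 mm ahead of it and the grasp point (between the pads) lies 5 mm behind it (ctrl.finger_overhang is the distance from the TCP to the fingertips, in m); z points along the fingers, y is the line along which they close (so a half turn about z gives the same grasp; the last joint's range is limited). The gripper opens to 85 mm and grips with 20 to 120 N. Pads are 22 mm wide; open, the fingers measure 114 mm over their backs; the gripper's body (76 mm by 85 mm) begins 54 mm behind the grasp point. The pads swing forward as they close: fully open they stand 13 mm farther back than shut.
Start: joints at [1.059, 0.286, 1.577, -0, 1.279, -0.15], TCP at [0.239, 0.631, 0.245] pointing down, gripper open.
Joint ranges: [-2.77, 2.77], [-0.9, 2.22], [0.21, 2.48], [-1.53, 4.67], [0.24, 2.81], [-2.84, 2.84]. Speed limits (rad/s): [2.79, 2.79, 3.14, 3.14, 3.14, 3.14].

INTERFACE

Orientations are given as a unit quaternion [x, y, z, w].
In Python, from plant import ctrl gives the robot as it stands.
- The arm moves only by the tool send_rows, never from a script. Its argument "moves" is text: rows parted by semicolons, each of 7 numbers parted by spaces: the turn, a rotation vector about the tool's x, y, z in units of 360 degrees (1.0 is 360 degrees), then the shift along the tool's x, y, z in units of 20 cm (1.0 is 20 cm), then the gripper's target within -1 to 1 (fully open at 1, half-way at 0, shut at -1). A call has 1 to 12 rows; each row is the pose to reach, as a shift and turn from the pose commanded when the call began, along the tool's axes at that moment, turning the shorter way round; what a row does not reach only later rows make up. A row lasts 1/8 s, in which the tool goes at most 62.5 mm and 10.7 degrees, less where a joint would pass 70% of its speed; a pose out of reach is approached as far as the arm can. A call with a number of a shift or a turn outside -1 to 1 is refused whole. A call with a gripper value outside its range is refused whole. The fingers move at their own pace and stop on an object; "newtons" is the grip in N (left out, the last holds). Time passes only in rows, so rows that repeat a pose let the fingers close. It gives the time, the measured TCP pose, the force, the opening and the grip force at its end, in the units of the state.
- ctrl.get_state(): the state, without advancing time (a new reading comes with each control period).
- ctrl.read_camera(name): name is "side" or "top"; returns a dict with "image" (420x560x3 uint8, red, green, blue), "fovy" (degrees; the focal length in pixels is half the picture's height over the tangent of half this angle, whatever the lens; pixels are square), "cx", "cy" (the principal point, pixels), "extrinsics" (4x4, takes a point from camera to world coordinates). Camera axes: x right, y up, looking along -z (the intrinsics and any distortion apply to the point x, -y, -z); pixel columns grow to the right and rows downward; lengths in m; the calibration is good to about 2 mm. A picture is of the moment at which its call begins. There is no depth.
- ctrl.sign_off(): hands the job in; it is judged then, once.
The state is a dict: "time": time; "qpos": joint angles; "dq": joint speeds; "joint_efforts": joint torques, N m; "eef_pos": TCP position; "tcp_rot": TCP orientation; "contact_force": force on the tool from outside, world axes, zero at the start; "wrist_torque": the same for the moment, N m; "opening": opening from 0.0 (shut) to 1.0 (fully open); "finger_force": force on a finger pad.
Only numpy, scipy, OpenCV 4.12 (cv2) and the standard library are available. Lean on these libraries where they do the work, as an engineer would, in place of code of your own. Each camera call takes 0.05 s, during which the arm holds its last target. There are 200 camera calls.

## Working session

There is one attempt and no reset: what is moved stays moved. The work goes in short steps, Python scripts to look and compute and a tool call to move; the robot and the scene stay as the last step left them, time stands still between calls to the robot, and variables do not carry over. Pictures are saved under pics/ and viewed, at most 13 in all, crops included, and the job is handed in when it is done.

Besides the shell and the picture viewer there is one more tool, called in YAML: its name, and indented under it one key for each argument. send_rows: Moves the arm, as the interface text tells. Its arguments: {"type":"object","properties":{"moves":{"type":"string"},"newtons":{"type":"number"}},"required":["moves"]}

```bash
mkdir -p pics
cat > h.py <<'E'
from plant import ctrl
import numpy as np, cv2
from scipy.spatial.transform import Rotation as R
def shot(name,fn):
    c=ctrl.read_camera(name); cv2.imwrite(fn,c["image"][:,:,::-1]); 
    np.save(fn+".npy",{k:c[k] for k in c},allow_pickle=True); return c
def load(fn): return np.load(fn+".npy",allow_pickle=True).item()
def f(c): return c["image"].shape[0]/2/np.tan(np.radians(c["fovy"])/2)
def ray(c,u,v):
    d=np.array([(u-c["cx"])/f(c),-(v-c["cy"])/f(c),-1]); E=np.array(c["extrinsics"]); return E[:3,3],E[:3,:3]@d
def at(c,u,v,z):
    o,d=ray(c,u,v); return o+d*(z-o[2])/d[2]
def proj(c,p):
    E=np.array(c["extrinsics"]); q=E[:3,:3].T@(np.array(p)-E[:3,3]); return c["cx"]+f(c)*q[0]/-q[2], c["cy"]-f(c)*q[1]/-q[2]
def crop(c,u0,v0,u1,v1,s,fn): cv2.imwrite(fn,cv2.resize(c["image"][v0:v1,u0:u1,::-1],None,fx=s,fy=s,interpolation=cv2.INTER_CUBIC))
E
python3 - <<'E'
from h import *
for n in("side","top"):
    c=shot(n,f"pics/{n}0.png"); print({k:c[k] for k in c if k!="image"})
print(ctrl.get_state(), ctrl.finger_overhang)
E
```

```text
{'fovy': 43.14310868456272, 'cx': 283.52068412570407, 'cy': 211.72414415376008, 'extrinsics': array([[-0.99989698, -0.00968316, -0.01059565,  0.49951123],
       [ 0.00115699, -0.79014684,  0.6129165 ,  0.73111106],
       [-0.01430709,  0.61284109,  0.79007664,  1.08070306],
       [ 0.        ,  0.        ,  0.        ,  1.        ]])}
{'fovy': 55.271524479923436, 'cx': 284.8039031510448, 'cy': 206.5683009576549, 'extrinsics': array([[-0.02146396,  0.99249802, -0.12036188,  0.40718391],
       [-0.9996843 , -0.02287882, -0.01038533, -0.02363241],
       [-0.01306116,  0.12010097,  0.99267576,  0.99218601],
       [ 0.        ,  0.        ,  0.        ,  1.        ]])}
{'time': 0.1, 'qpos': array([ 1.05901067e+00,  2.87094379e-01,  1.57804537e+00,  5.39386015e-06,
        1.27862551e+00, -1.50036833e-01]), 'dq': array([-0.00054925, -0.00330694, -0.00209794, -0.00027696,  0.00041157,
       -0.00071371]), 'joint_efforts': array([ 8.92890530e-04, -4.07299054e+01, -2.93697220e+01, -1.75660393e-04,
        3.47441870e-03,  3.31178660e-05]), 'eef_pos': array([0.23859886, 0.63080812, 0.24406595]), 'tcp_rot': array([ 1.79890448e-01,  9.83686051e-01, -1.02652662e-03, -3.55386280e-04]), 'contact_force': array([-0.05027515, -0.57735818,  0.79832048]), 'wrist_torque': array([0.05587227, 0.00041806, 0.01599203]), 'finger_force': 0.0, 'opening': 0.9999680561576328} 0.014
```

View pics/top0.png

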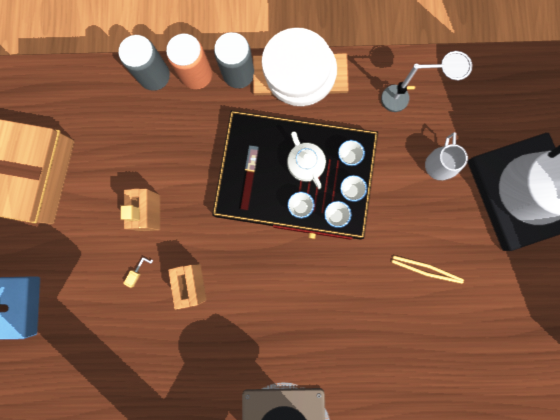

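View pics/side0.png

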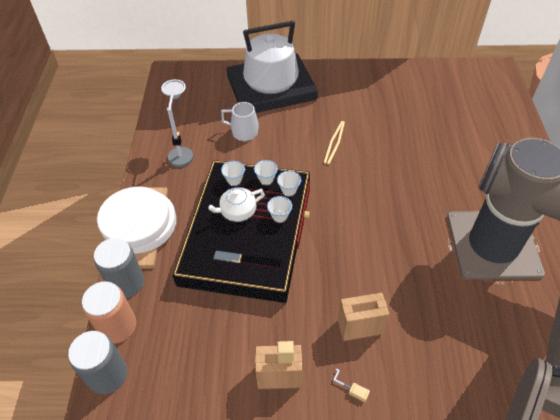

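The top view shows two stand look-alikes: (140,210), which holds a pick, and an empty one at (186,287). The pick look-alikes are the hanging one at (130,212) and a small loose one at (138,272). Robot-left is image-left, so I choose the stand at (140,210) and the hanging pick. Next I'll check close crops.

Run:
```python
from h import *
c=load("pics/top0.png"); d=load("pics/side0.png")
a=cv2.resize(c["image"][130:250,110:270],None,fx=5,fy=5,interpolation=cv2.INTER_CUBIC)
b=cv2.resize(d["image"][230:400,180:400],None,fx=3.5,fy=3.5,interpolation=cv2.INTER_CUBIC)
cv2.imwrite("pics/a.png",a[:,:,::-1]);cv2.imwrite("pics/b.png",b[:,:,::-1])
```

```text
(no output)
```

View pics/a.png

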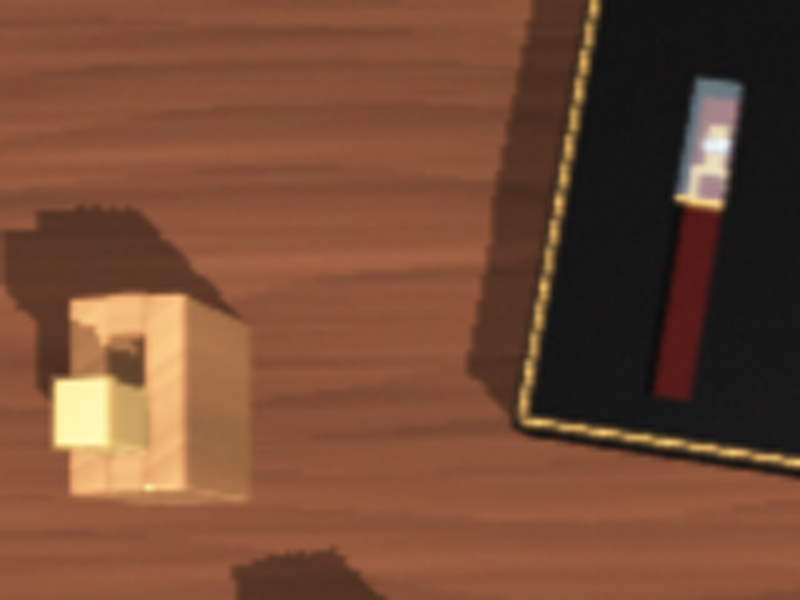

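View pics/b.png

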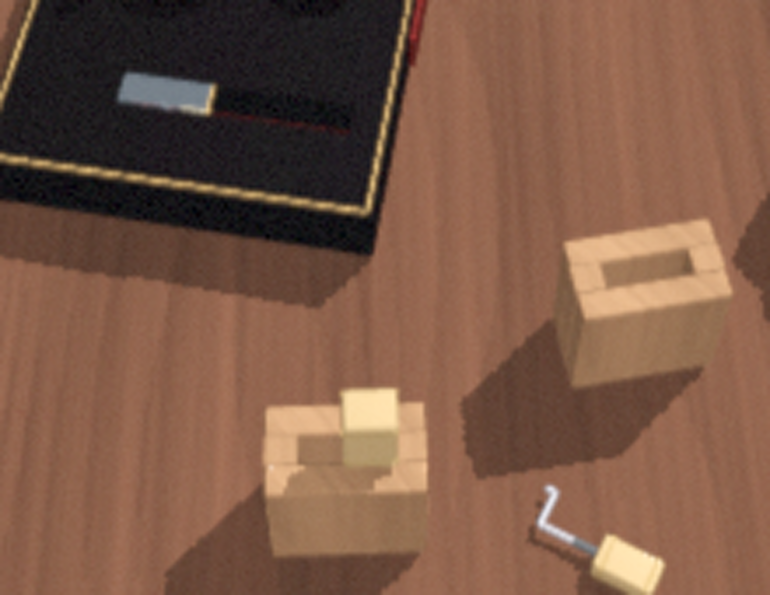

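The crops confirm the choice. The pick hangs in the left stand: its handle top is at top-crop (82,413) and the slot runs up-image, so the claw faces roughly world +x. The cover's front edge is at top-crop (700,206), and the bow window is just under it at about (708,185).

Run:
```python
from h import *
c=load("pics/top0.png"); d=load("pics/side0.png")
T=lambda u,v,z:at(c,u/5+110-.4,v/5+130-.4,z).round(4)
S=lambda u,v,z:at(d,u/3.5+180-.36,v/3.5+230-.36,z).round(4)
for n,p,z in [("stand T",[(70,298),(187,294),(187,493),(70,493)],.095),("handle T",[(53,380),(108,378),(112,447),(55,450)],.147),("cover corners T",[(697,78),(744,86),(722,208),(677,203)],.054),("slot end at floor",[(650,397),(694,402)],.02)]:
    q=np.array([T(u,v,z) for u,v in p]);print(n,q[:,:2].tolist(),q.mean(0))
for n,p,z in [("stand S",[(265,408),(423,404),(428,490),(267,490)],.095),("handle S",[(341,391),(397,389),(398,426),(343,430)],.147),("cover S",[(124,72),(214,84),(210,115),(118,102)],.054)]:
    q=np.array([S(u,v,z) for u,v in p]);print(n,q[:,:2].tolist(),q.mean(0))
print(T(520,425,.054),S(366,212,.054),"tray corner")
print("bow window",T(708,185,.024))
```

```text
stand T [[0.5643, 0.352], [0.5648, 0.2985], [0.4741, 0.2967], [0.4753, 0.3496]] [0.519625 0.3242   0.095   ]
handle T [[0.5198, 0.3365], [0.5202, 0.3129], [0.4905, 0.3105], [0.4898, 0.3348]] [0.505075 0.323675 0.147   ]
cover corners T [[0.6715, 0.069], [0.667, 0.0465], [0.6076, 0.0578], [0.6105, 0.0792]] [0.63915  0.063125 0.054   ]
slot end at floor [[0.5216, 0.0971], [0.5187, 0.0756]] [0.52015 0.08635 0.02   ]
stand S [[0.5685, 0.3002], [0.4798, 0.2985], [0.4781, 0.3481], [0.5659, 0.3475]] [0.523075 0.323575 0.095   ]
handle S [[0.5245, 0.3136], [0.4945, 0.3127], [0.4942, 0.3335], [0.5233, 0.3355]] [0.509125 0.323825 0.147   ]
cover S [[0.6723, 0.0458], [0.6121, 0.0559], [0.6135, 0.08], [0.6744, 0.0693]] [0.643075 0.06275  0.054   ]
[0.5057 0.1543 0.054 ] [0.512  0.1527 0.054 ] tray corner
bow window [0.6257 0.0672 0.024 ]
```

```bash
cat >> h.py <<'E'
def down(yaw_deg): # tool down, tool y at world yaw 90+yaw -> tool x at 180+yaw
    a=np.radians(yaw_deg); x=np.array([-np.cos(a),-np.sin(a),0]); z=np.array([0,0,-1.]); return np.c_[x,np.cross(z,x),z]
def go(p,yaw,pos=None,rot=None):
    s=ctrl.get_state(); R0=R.from_quat(s["tcp_rot"]).as_matrix() if rot is None else rot
    p0=s["eef_pos"] if pos is None else pos
    return (R.from_matrix(R0.T@down(yaw)).as_rotvec()/2/np.pi).round(4), (R0.T@(np.array(p)-p0)/.2).round(4)
E
python3 - <<'E'
from h import *
c=load("pics/top0.png")
print("tray",[at(c,u,v,.054)[:2].round(3).tolist() for u,v in [(233,113),(376,131),(363,237),(216,215)]])
print("teapot",at(c,306,160,.1), "boxes",at(c,72,140,.1),at(c,40,280,.1))
print("tcp px",proj(c,ctrl.get_state()["eef_pos"]))
print(down(1)[:,1])
print(go([.38,.48,.33],1)); print(go([.507,.324,.22],1))
E
```

```text
tray [[0.753, 0.107], [0.699, -0.237], [0.445, -0.194], [0.505, 0.149]]
teapot [ 0.6207636  -0.06471681  0.1       ] boxes [0.68105905 0.4724249  0.1       ] [0.36442433 0.53004523 0.1       ]
tcp px (np.float64(-67.7066704192128), np.float64(356.2666719808296))
[-0.01745241  0.9998477   0.        ]
(array([-0.0003, -0.0001, -0.0604]), array([-0.928 , -0.4559, -0.429 ]))
(array([-0.0003, -0.0001, -0.0604]), array([-1.7981, -0.9595,  0.1218]))
```

send_rows:
  moves: "0 0 0 -0.1 0 -0.43 1; 0 0 0 -0.1 0 -0.43 1; 0 0 -0.06 -0.93 -0.456 -0.43 1; 0 0 -0.06 -0.93 -0.456 -0.43 1; 0 0 -0.06 -0.93 -0.456 -0.43 1; 0 0 -0.06 -0.93 -0.456 -0.43 1; 0 0 -0.06 -0.93 -0.456 -0.43 1"
  newtons: 80

```text
time: 0.98
eef_pos: [0.3806, 0.48, 0.3309]
tcp_rot: [-0.007, 1.0, -0.0, -0.0]
contact_force: [-0.2, -0.1, -0.4]
opening: 1.001
finger_force: 0.0
```

Run:
```python
from h import *
s=ctrl.get_state(); print(s["time"],s["eef_pos"],s["tcp_rot"])
print(go([.507,.324,.20],1.2)); print(go([.507,.324,.118],1.2))
```

```text
0.975 [0.38059901 0.47997474 0.33092557] [-6.98157926e-03  9.99975524e-01 -3.69058663e-05 -4.54587511e-04]
(array([-0.    , -0.0001, -0.0011]), array([-0.6216, -0.7886,  0.6541]))
(array([-0.    , -0.0001, -0.0011]), array([-0.622 , -0.7886,  1.0641]))
```

send_rows:
  moves: "0 0 -0.001 -0.622 -0.789 0.5 1; 0 0 -0.001 -0.622 -0.789 0.5 1; 0 0 -0.001 -0.622 -0.789 0.6 1; 0 0 -0.001 -0.622 -0.789 0.65 1; 0 0 -0.001 -0.622 -0.789 0.75 1; 0 0 -0.001 -0.622 -0.789 0.9 1; 0 0 -0.001 -0.622 -0.789 1.0 1; 0 0 -0.001 -0.622 -0.789 1.0 1"

```text
time: 1.98
eef_pos: [0.5055, 0.3251, 0.1295]
tcp_rot: [-0.012, 1.0, -0.001, -0.002]
contact_force: [-0.8, 0.7, 0.7]
opening: 0.996
finger_force: 0.0
```

Run:
```python
from h import *
s=ctrl.get_state(); print(s["time"],s["eef_pos"],s["contact_force"])
print(go([.507,.324,.118],1.2))
c=shot("side","pics/side1.png"); crop(c,200,270,360,400,5,"pics/c.png")
```

```text
1.975 [0.50554031 0.32513955 0.12947352] [-0.8102466   0.70635121  0.71466203]
(array([-0.0002, -0.0006,  0.0004]), array([-0.0074, -0.0058,  0.0573]))
```

View pics/c.png

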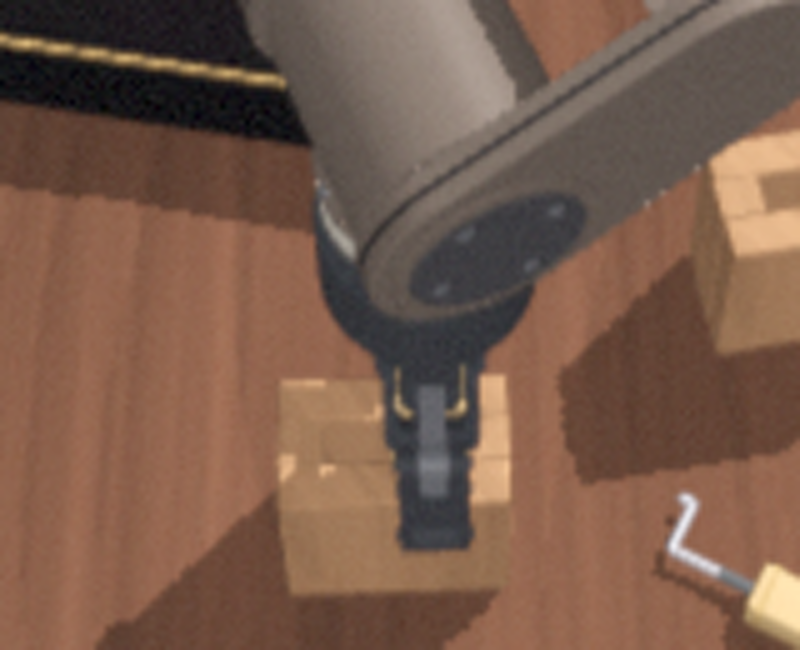

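The side crop shows the finger straddling the handle, centred at crop (435,470), with the tips above the stand top and nothing else touched. Next: descend and close.

send_rows:
  moves: "0 0 0 0 0 0.06 1; 0 0 0 0 0 0.06 1; 0 0 0 0 0 0.06 -1; 0 0 0 0 0 0.06 -1; 0 0 0 0 0 0.06 -1; 0 0 0 0 0 0.06 -1; 0 0 0 0 0 0.06 -1; 0 0 0 0 0 0.06 -1; 0 0 0 0 0 0.06 -1"
  newtons: 80

```text
time: 3.15
eef_pos: [0.5077, 0.3243, 0.1198]
tcp_rot: [-0.011, 1.0, 0.0, 0.0]
contact_force: [0.1, 0.8, 2.3]
opening: 0.27
finger_force: 78.3
```

send_rows:
  moves: "0 0 0 0 0 -0.1 -1; 0 0 0 0 0 -0.3 -1; 0 0 0 0 0 -0.55 -1; 0 0 0 0 0 -0.55 -1; 0 0 0 0 0 -0.55 -1; 0 0 0 0 0 -0.55 -1"

```text
time: 3.9
eef_pos: [0.5062, 0.3238, 0.2272]
tcp_rot: [-0.011, 1.0, -0.001, -0.002]
contact_force: [-0.3, 0.8, -1.3]
opening: 0.27
finger_force: 78.2
```

Run:
```python
from h import *
s=ctrl.get_state(); print(s["time"],s["eef_pos"],s["contact_force"],s["tcp_rot"])
# rod 42 mm behind window: put claw above cover_edge + 8 outside, still high
a=np.radians(-9.6); ex=np.array([np.cos(a),np.sin(a)]); ce=np.array([.611,.067])
t=ce-ex*.060; print(t,go([*t,.195],-9.6)); 
c=shot("side","pics/side2.png"); crop(c,200,240,360,360,5,"pics/d.png")
```

```text
3.9 [0.50624599 0.32380982 0.22723466] [-0.29271563  0.83475638 -1.31190023] [-1.07205155e-02  9.99940588e-01 -7.33624770e-04 -1.83113094e-03]
[0.55184024 0.07700612] (array([-0.0003, -0.0006,  0.0301]), array([-0.2021, -1.2384,  0.1622]))
```

View pics/d.png

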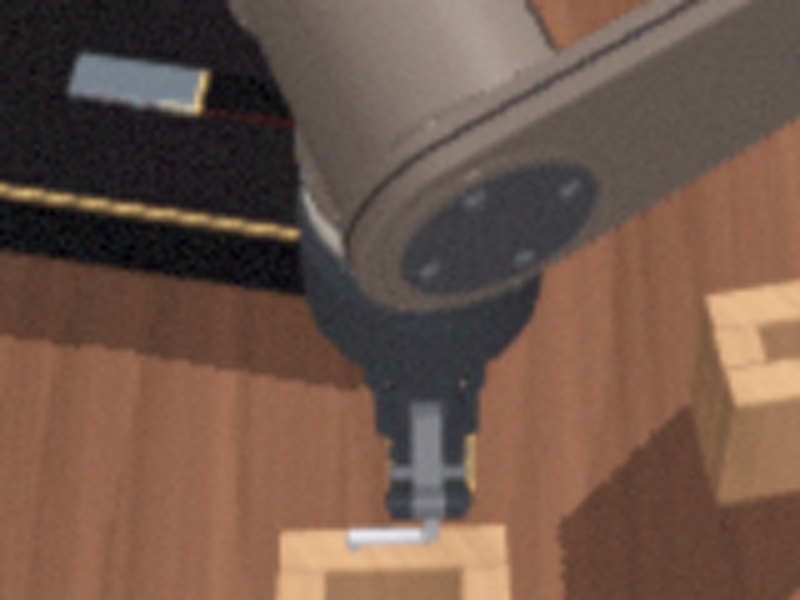

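The pick is out: its bar runs from the rod at crop (433,533) to the claw at (355,543), along world +x. I'll work out the offset and the rod length from these points.

Run:
```python
from h import *
c=load("pics/side2.png"); t=np.array([.5062,.3238])
P=lambda x,y,z:tuple((np.array(proj(c,[x,y,z]))-[200,240])*5+2)
hb=.2024
for L in (.062,.07,.074,.078,.086):
    print(L,"corner",np.round(P(*t,hb-L+.010)),"claw end",np.round(P(t[0]+.03,t[1]+.0006,hb-L)))
print("TCP fingertip",np.round(P(*t,.2272-.014)))
c0=load("pics/top0.png")
# bow in top view: print expected pixel rows for bow window centre distances
a=np.radians(-9.6); ex=np.array([np.cos(a),np.sin(a)])
T=lambda u,v,z:at(c0,u/5+110-.4,v/5+130-.4,z)[:2]
e=T(700,206,.054)
for n,q in [("bow near side",T(705,200,.024)),("window near",T(707,196,.024)),("window far",T(712,172,.024)),("bow far",T(714,165,.024))]: print(n,(q-e)@ex, (q-e)@[-ex[1],ex[0]])
crop(c0,235,140,265,182,14,"pics/e.png")
```

```text
0.062 corner [436. 530.] claw end [356. 544.]
0.07 corner [436. 539.] claw end [357. 552.]
0.074 corner [436. 544.] claw end [357. 557.]
0.078 corner [437. 548.] claw end [358. 561.]
0.086 corner [437. 557.] claw end [358. 569.]
TCP fingertip [435. 457.]
bow near side 0.009189743866952224 0.002002501208584435
window near 0.011313007155645666 0.0013388726410990105
window far 0.023580370000122697 0.0007717335043513221
bow far 0.027203128106450973 0.0003411629374678406
```

View pics/e.png

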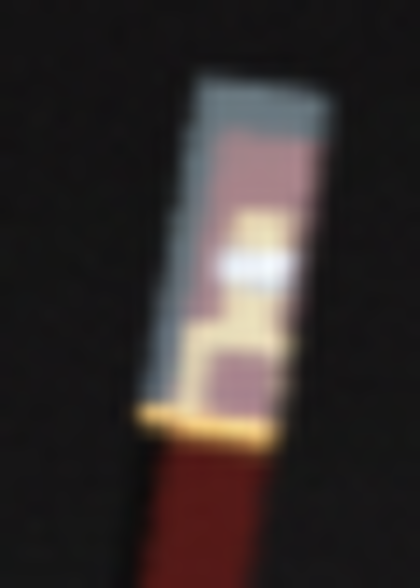

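In the enlarged crop the bow's far edge is at (239,331), the window's far edge at (240,350), and the gold cover edge at (208,425). The near side of the bow is hidden by the gold trim.

Run:
```python
from h import *
c=load("pics/top0.png")
a=np.radians(-9.6); ex=np.array([np.cos(a),np.sin(a)]); ey=np.array([-ex[1],ex[0]])
T=lambda u,v,z:at(c,u/14+235-.46,v/14+140-.46,z)[:2]
ce=np.array([.609,.067])
for n,u,v,z in [("edge top L",140,412,.054),("edge R",280,425,.054),("edge lower",207,440,.054),("bow far",239,331,.024),("win far",240,350,.024),("win L",207,380,.022),("win R",272,380,.022),("stem tip",265,208,.024),("back wall base",272,135,.02),("cover back",265,85,.054)]:
    q=T(u,v,z); print(n,q.round(4),((q-ce)@ex).round(4),((q-ce)@ey).round(4))
```

```text
edge top L [0.6135 0.0803] 0.0022 0.0139
edge R [0.6107 0.0565] 0.0034 -0.0101
edge lower [0.6084 0.0689] -0.0009 0.0018
bow far [0.6342 0.066 ] 0.025 0.0033
win far [0.6308 0.0659] 0.0217 0.0026
win L [0.626 0.072] 0.016 0.0077
win R [0.6257 0.0605] 0.0176 -0.0036
stem tip [0.6563 0.0612] 0.0476 0.0022
back wall base [0.6706 0.0601] 0.0619 0.0035
cover back [0.6702 0.0583] 0.0618 0.0016
```

```bash
cat >> h.py <<'E'
YAW=-9.6
ex=np.array([np.cos(np.radians(YAW)),np.sin(np.radians(YAW))]); CE=np.array([.6128,.068])
def tcp_for(claw_x): return CE+ex*(claw_x-.031)
E
python3 - <<'E'
from h import *
t=tcp_for(-.012); print(t,go([*t,.195],YAW),go([*t,.165],YAW))
E
```

```text
[0.57040217 0.07517106] (array([-0.0003, -0.0006,  0.0301]), array([-0.2942, -1.2498,  0.1618])) (array([-0.0003, -0.0006,  0.0301]), array([-0.2948, -1.2496,  0.3118]))
```

send_rows:
  moves: "0 0 0.01 -0.1 -0.3 0 -1; 0 0 0.03 -0.2 -0.6 0 -1; 0 0 0.03 -0.29 -0.95 0 -1; 0 0 0.03 -0.29 -0.95 0.1 -1; 0 0 0.03 -0.29 -0.95 0.1 -1; 0 0 0.03 -0.29 -0.95 0.1 -1"

```text
time: 4.7
eef_pos: [0.5686, 0.1369, 0.2085]
tcp_rot: [0.083, 0.997, 0.0, -0.001]
contact_force: [0.4, -0.5, -0.5]
opening: 0.271
finger_force: 78.6
```

Run:
```python
from h import *
t=tcp_for(-.012); s=ctrl.get_state();print(s["time"],s["eef_pos"],s["contact_force"],go([*t,.195],YAW),go([*t,.165],YAW))
```

```text
4.7 [0.56864424 0.13690814 0.20846125] [ 0.35073072 -0.4620296  -0.52179393] (array([ 0.    , -0.0003,  0.0003]), array([-0.0597, -0.303 ,  0.0672])) (array([ 0.    , -0.0003,  0.0003]), array([-0.06  , -0.303 ,  0.2172]))
```

send_rows:
  moves: "0 0 0 -0.06 -0.3 0.07 -1; 0 0 0 -0.06 -0.303 0.07 -1; 0 0 0 -0.06 -0.303 0.2 -1; 0 0 0 -0.06 -0.303 0.2 -1; 0 0 0 -0.06 -0.303 0.2 -1"

```text
time: 5.32
eef_pos: [0.5715, 0.0751, 0.1703]
tcp_rot: [0.083, 0.997, 0.0, 0.001]
contact_force: [-0.2, 1.0, 0.2]
opening: 0.271
finger_force: 79.0
```

Run:
```python
from h import *
t=tcp_for(-.012); s=ctrl.get_state();print(s["time"],s["eef_pos"],s["contact_force"],go([*t,.165],YAW))
c=shot("side","pics/side3.png")
crop(c,180,210,300,300,6,"pics/f.png")
p=s["eef_pos"]
P=lambda x,y,z:np.round((np.array(proj(c,[x,y,z]))-[180,210])*6+2.5)
for L in (.062,.07,.078): print(L,P(*(p[:2]+ex*.001),p[2]-.0248-L+.01),P(*(p[:2]+ex*.031),p[2]-.0248-L))
print("edge",P(*CE,.054),P(*CE,.02))
```

```text
5.325 [0.57148966 0.07508724 0.17030696] [-0.19936379  1.0163597   0.24781444] (array([0.0001, 0.0002, 0.0004]), array([ 0.0055, -0.0005,  0.0265]))
0.062 [463. 248.] [386. 252.]
0.07 [464. 260.] [388. 264.]
0.078 [465. 271.] [389. 276.]
edge [364. 291.] [371. 338.]
```

View pics/f.png

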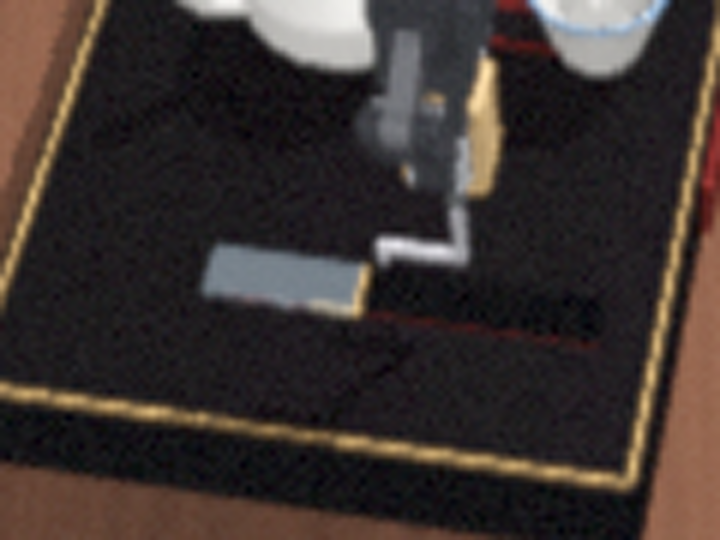

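The claw end is at crop (385,260), just outside the cover edge at (365,290) and over the slot, as predicted for a rod length of about 66 mm. Next: descend to about 12 mm above the floor.

send_rows:
  moves: "0 0 0 0 0 0.08 -1; 0 0 0 0 0 0.16 -1; 0 0 0 0 0 0.21 -1; 0 0 0 0 0 0.23 -1; 0 0 0 0 0 0.23 -1; 0 0 0 0 0 0.23 -1"

```text
time: 6.12
eef_pos: [0.5716, 0.0737, 0.1239]
tcp_rot: [0.083, 0.997, 0.0, 0.001]
contact_force: [0.2, 0.7, -0.6]
opening: 0.275
finger_force: 79.0
```

send_rows:
  moves: "0 0 0 0 0 0.01 -1; 0 0 0 0 0 0.02 -1; 0 0 0 0 0 0.02 -1"

```text
time: 6.5
eef_pos: [0.571, 0.0738, 0.1191]
tcp_rot: [0.083, 0.997, -0.0, -0.0]
contact_force: [0.3, 0.1, -1.1]
opening: 0.272
finger_force: 79.0
```

send_rows:
  moves: "0 0 0 0 0 0.005 -1; 0 0 0 0 0 0.01 -1; 0 0 0 0 0 0.01 -1"

```text
time: 6.88
eef_pos: [0.5711, 0.0738, 0.1172]
tcp_rot: [0.083, 0.997, -0.0, -0.0]
contact_force: [-0.6, 0.5, -1.1]
opening: 0.273
finger_force: 79.0
```

send_rows:
  moves: "0 0 0 0 0 0.005 -1; 0 0 0 0 0 0.01 -1; 0 0 0 0 0 0.01 -1"

```text
time: 7.25
eef_pos: [0.5711, 0.0738, 0.1152]
tcp_rot: [0.083, 0.997, 0.0, -0.0]
contact_force: [-0.5, 0.6, -1.2]
opening: 0.275
finger_force: 79.0
```

send_rows:
  moves: "0 0 0 0 0 0.005 -1; 0 0 0 0 0 0.005 -1"

```text
time: 7.5
eef_pos: [0.5711, 0.0738, 0.1142]
tcp_rot: [0.083, 0.997, -0.0, -0.0]
contact_force: [0.1, -0.3, -1.0]
opening: 0.269
finger_force: 79.0
```

send_rows:
  moves: "0 0 0 0 0 0.005 -1; 0 0 0 0 0 0.005 -1"

```text
time: 7.75
eef_pos: [0.5712, 0.0738, 0.1133]
tcp_rot: [0.083, 0.997, -0.0, 0.0]
contact_force: [-0.1, 0.1, -0.6]
opening: 0.27
finger_force: 79.0
```

send_rows:
  moves: "0 0 0 0 0 0.005 -1; 0 0 0 0 0 0.005 -1"

```text
time: 8.0
eef_pos: [0.5713, 0.0738, 0.1128]
tcp_rot: [0.083, 0.997, -0.0, 0.0]
contact_force: [-0.7, 0.2, 2.4]
opening: 0.269
finger_force: 79.1
```

send_rows:
  moves: "0 0 0 0 0 0.004 -1; 0 0 0 0 0 0.004 -1"

```text
time: 8.25
eef_pos: [0.5714, 0.0738, 0.1126]
tcp_rot: [0.083, 0.997, -0.0, 0.0]
contact_force: [-3.5, -0.1, 5.8]
opening: 0.271
finger_force: 79.6
```

Floor contact is at TCP z ≈ 0.1129, so the rod length is about 68 mm, matching the picture. Raise 7–8 mm, then advance over the window.

send_rows:
  moves: "0 0 0 0 0 -0.04 -1; 0 0 0 0 0 -0.04 -1; 0 0 0 -0.03 0.005 -0.04 -1; 0 0 0 -0.06 0.005 -0.04 -1; 0 0 0 -0.09 0.005 -0.04 -1; 0 0 0 -0.121 0.005 -0.04 -1; 0 0 0 -0.121 0.005 -0.04 -1; 0 0 0 -0.121 0.005 -0.04 -1"

```text
time: 9.25
eef_pos: [0.5951, 0.0708, 0.1194]
tcp_rot: [0.083, 0.997, -0.0, -0.0]
contact_force: [0.6, 0.3, -1.5]
opening: 0.27
finger_force: 79.1
```

Run:
```python
from h import *
s=ctrl.get_state(); d=s["eef_pos"][:2]-CE; print(s["eef_pos"],"claw",d@ex+.031,"lat",d@[-ex[1],ex[0]],s["contact_force"])
```

```text
[0.59509844 0.07076387 0.11937462] claw 0.013085403450024864 lat -0.0002268998272415252 [ 0.55339237  0.34985722 -1.48029569]
```

send_rows:
  moves: "0 0 0 0 0 0.007 -1; 0 0 0 0 0 0.014 -1; 0 0 0 0 0 0.016 -1; 0 0 0 0 0 0.016 -1"

```text
time: 9.75
eef_pos: [0.5951, 0.0708, 0.1163]
tcp_rot: [0.083, 0.997, -0.0, -0.0]
contact_force: [0.9, -0.7, -1.4]
opening: 0.27
finger_force: 79.1
```

send_rows:
  moves: "0 0 0 0 0 0.005 -1; 0 0 0 0 0 0.005 -1"

```text
time: 10.0
eef_pos: [0.5951, 0.0708, 0.1152]
tcp_rot: [0.083, 0.997, -0.0, -0.0]
contact_force: [0.1, -0.4, -0.6]
opening: 0.271
finger_force: 79.1
```

send_rows:
  moves: "0 0 0 0 0 0.004 -1; 0 0 0 0 0 0.004 -1"

```text
time: 10.25
eef_pos: [0.5951, 0.0708, 0.1144]
tcp_rot: [0.083, 0.997, -0.0, -0.0]
contact_force: [0.3, -0.7, -0.5]
opening: 0.272
finger_force: 79.1
```

The claw is 1.5 mm above the floor without contact, so it is inside the window. Pull gently.

send_rows:
  moves: "0 0 0 0.008 0 0 -1; 0 0 0 0.016 0 0 -1; 0 0 0 0.024 0 0 -1; 0 0 0 0.024 0 0 -1"

```text
time: 10.75
eef_pos: [0.5912, 0.0714, 0.1149]
tcp_rot: [0.083, 0.997, -0.0, 0.001]
contact_force: [2.6, 0.4, -2.0]
opening: 0.274
finger_force: 78.9
```

send_rows:
  moves: "0 0 0 0.007 0 0 -1; 0 0 0 0.014 0 0 -1; 0 0 0 0.014 0 0 -1"

```text
time: 11.12
eef_pos: [0.5879, 0.072, 0.1147]
tcp_rot: [0.083, 0.997, 0.0, 0.0]
contact_force: [3.3, -1.0, -2.3]
opening: 0.272
finger_force: 78.9
```

send_rows:
  moves: "0 0 0 0.008 0 0.001 -1; 0 0 0 0.016 0 0.002 -1; 0 0 0 0.024 0 0.002 -1; 0 0 0 0.032 0 0.002 -1; 0 0 0 0.04 0 0.002 -1; 0 0 0 0.048 0 0.002 -1"

```text
time: 11.88
eef_pos: [0.5783, 0.0736, 0.1143]
tcp_rot: [0.083, 0.997, -0.0, 0.0]
contact_force: [3.7, -1.2, -0.8]
opening: 0.275
finger_force: 78.9
```

send_rows:
  moves: "0 0 0 0.008 0 0 -1; 0 0 0 0.016 0 0 -1; 0 0 0 0.024 0 0 -1; 0 0 0 0.032 0 0 -1; 0 0 0 0.04 0 0 -1; 0 0 0 0.048 0 0 -1"

```text
time: 12.62
eef_pos: [0.5685, 0.0753, 0.114]
tcp_rot: [0.083, 0.997, -0.0, -0.0]
contact_force: [0.1, 0.6, -0.3]
opening: 0.271
finger_force: 78.9
```

send_rows:
  moves: "0 0 0 0.01 0 0 -1; 0 0 0 0.02 0 0 -1; 0 0 0 0.03 0 0 -1; 0 0 0 0.04 0 0 -1; 0 0 0 0.05 0 0 -1; 0 0 0 0.06 0 0 -1; 0 0 0 0.07 0 0 -1; 0 0 0 0.08 0 0 -1"

```text
time: 13.62
eef_pos: [0.5529, 0.0779, 0.1141]
tcp_rot: [0.083, 0.997, -0.0, 0.0]
contact_force: [0.8, 0.7, 0.2]
opening: 0.268
finger_force: 78.9
```

Run:
```python
from h import *
s=ctrl.get_state(); d=s["eef_pos"][:2]-CE; print(s["eef_pos"],"claw",d@ex+.031,"lat",d@[-ex[1],ex[0]],s["contact_force"])
c=shot("top","pics/top4.png"); d=shot("side","pics/side4.png")
a=cv2.resize(c["image"][130:220,220:290],None,fx=6,fy=6,interpolation=cv2.INTER_CUBIC)
b=cv2.resize(d["image"][225:285,200:310],None,fx=3.4,fy=3.4,interpolation=cv2.INTER_CUBIC)
im=np.zeros((540,794,3),np.uint8); im[:,:420]=a; im[:204,420:794]=b; cv2.imwrite("pics/g.png",im[:,:,::-1])
```

```text
[0.5528734  0.07790378 0.11413338] claw -0.029739032564432 lat -0.000228792593434619 [0.78454825 0.67900124 0.18504581]
```

View pics/g.png

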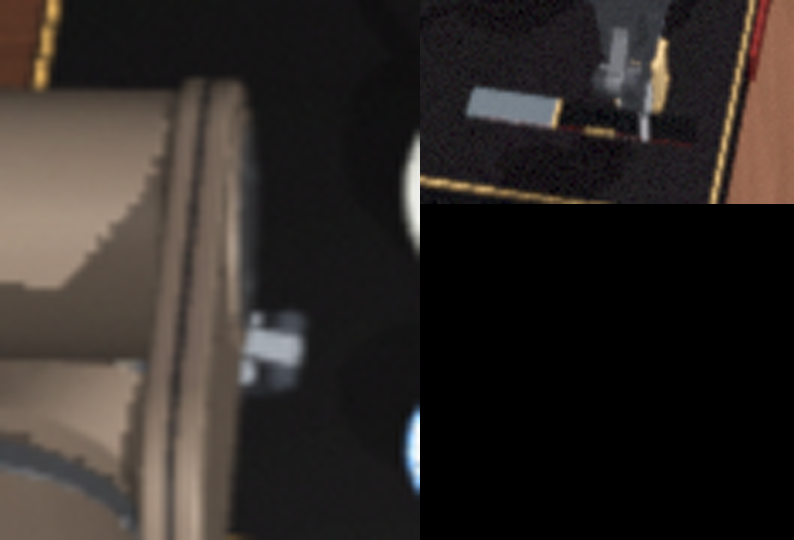

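The side crop shows brass at (600,131) between the cover edge at (558,113) and the rod at (645,128), so the key is following. About 14 mm to go.

send_rows:
  moves: "0 0 0 0.01 0 0 -1; 0 0 0 0.02 0 0 -1; 0 0 0 0.03 0 0 -1; 0 0 0 0.04 0 0 -1; 0 0 0 0.05 0 0 -1; 0 0 0 0.06 0 0 -1; 0 0 0 0.068 0 0 -1; 0 0 0 0.068 0 0 -1; 0 0 0 0.068 0 0 -1"

```text
time: 14.85
eef_pos: [0.5395, 0.0802, 0.1141]
tcp_rot: [0.083, 0.997, 0.0, -0.0]
contact_force: [0.1, 0.3, -1.2]
opening: 0.27
finger_force: 78.9
```

send_rows:
  moves: "0 0 0 -0.012 0 0 -1; 0 0 0 -0.015 0 -0.03 -1; 0 0 0 -0.015 0 -0.1 -1; 0 0 0 -0.015 0 -0.25 -1; 0 0 0 -0.015 0 -0.5 -1; 0 0 0 -0.015 0 -0.56 -1; 0 0 0 -0.015 0.3 -0.56 -1; 0 0 0 -0.015 0.6 -0.56 -1; 0 0 0 -0.015 0.6 -0.56 -1; 0 0 0 -0.015 0.6 -0.56 -1"

```text
time: 16.1
eef_pos: [0.562, 0.1979, 0.2254]
tcp_rot: [0.083, 0.997, -0.0, -0.001]
contact_force: [0.1, 0.3, -1.0]
opening: 0.269
finger_force: 78.9
```

Run:
```python
from h import *
s=ctrl.get_state(); print(s["time"],s["eef_pos"],s["contact_force"])
print(go([.5077,.3243,.228],1.2))
c=shot("top","pics/top5.png"); d=shot("side","pics/side5.png")
a=cv2.resize(c["image"][130:220,220:290],None,fx=6,fy=6,interpolation=cv2.INTER_CUBIC)
b=cv2.resize(d["image"][225:285,200:310],None,fx=3.4,fy=3.4,interpolation=cv2.INTER_CUBIC)
im=np.zeros((540,794,3),np.uint8); im[:,:420]=a; im[:204,420:794]=b; cv2.imwrite("pics/i.png",im[:,:,::-1])
```

```text
16.1 [0.56198626 0.19794772 0.22542673] [ 0.12057137  0.3053134  -1.03258252]
(array([-0.0001, -0.0002, -0.0298]), array([ 0.3722,  0.5781, -0.013 ]))
```

View pics/i.png

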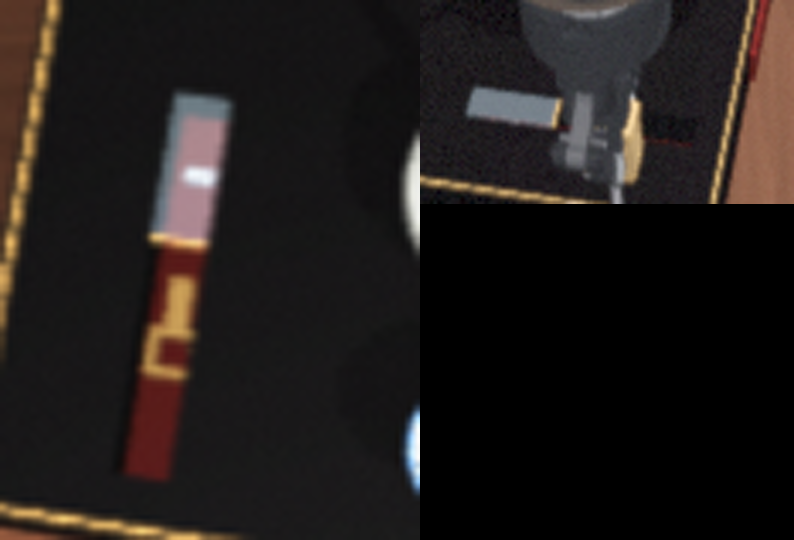

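The key lies flat in the open slot: tip at crop (180,278), clear of the cover edge at (180,240), and bow at (167,355). Now I'll return the pick.

send_rows:
  moves: "0 0 -0.015 0.2 0.3 -0.015 -1; 0 0 -0.03 0.372 0.45 -0.015 -1; 0 0 -0.03 0.372 0.578 -0.015 -1; 0 0 -0.03 0.372 0.578 -0.015 -1; 0 0 -0.03 0.372 0.578 -0.015 -1; 0 0 -0.03 0.372 0.578 -0.015 -1"

```text
time: 16.95
eef_pos: [0.5088, 0.3229, 0.229]
tcp_rot: [-0.01, 1.0, -0.0, -0.0]
contact_force: [0.5, -0.1, -0.4]
opening: 0.271
finger_force: 79.1
```

Run:
```python
from h import *
s=ctrl.get_state(); print(s["time"],s["eef_pos"],s["contact_force"])
print(go([.5077,.3243,.228],1.2),go([.5077,.3243,.1205],1.2))
```

```text
16.95 [0.50876005 0.32294924 0.22902179] [ 0.51079509 -0.08910268 -0.44398371]
(array([-0.0001, -0.    , -0.0002]), array([0.0052, 0.0069, 0.0051])) (array([-0.0001, -0.    , -0.0002]), array([0.005 , 0.0071, 0.5426]))
```

send_rows:
  moves: "0 0 0 0.005 0.006 0 -1; 0 0 0 0.005 0.006 0.1 -1; 0 0 0 0.005 0.006 0.2 -1; 0 0 0 0.005 0.006 0.3 -1; 0 0 0 0.005 0.006 0.4 -1; 0 0 0 0.005 0.006 0.48 -1; 0 0 0 0.005 0.006 0.5 -1; 0 0 0 0.005 0.006 0.5 -1; 0 0 0 0.005 0.006 0.5 -1"

```text
time: 18.08
eef_pos: [0.508, 0.3258, 0.1302]
tcp_rot: [-0.011, 1.0, 0.0, 0.001]
contact_force: [-0.3, -0.8, -0.6]
opening: 0.272
finger_force: 79.1
```

send_rows:
  moves: "0 0 0 0 0 0.015 -1; 0 0 0 0 0 0.03 -1; 0 0 0 0 0 0.036 -1; 0 0 0 0 0 0.036 -1"

```text
time: 18.58
eef_pos: [0.5072, 0.3254, 0.1217]
tcp_rot: [-0.011, 1.0, -0.0, -0.0]
contact_force: [0.9, 0.5, 0.6]
opening: 0.273
finger_force: 79.1
```

send_rows:
  moves: "0 0 0 0 0 0.005 -1; 0 0 0 0 0 0.005 -1"

```text
time: 18.82
eef_pos: [0.5073, 0.3255, 0.1209]
tcp_rot: [-0.011, 1.0, -0.0, -0.0]
contact_force: [0.5, 1.4, -1.4]
opening: 0.27
finger_force: 79.1
```

send_rows:
  moves: "0 0 0 0 0 0.004 -1; 0 0 0 0 0 0.004 -1"

```text
time: 19.08
eef_pos: [0.5073, 0.3255, 0.1201]
tcp_rot: [-0.011, 1.0, -0.0, -0.0]
contact_force: [-0.2, -0.4, -0.2]
opening: 0.271
finger_force: 79.1
```

Nearly seated: one more tiny step, then release and rise.

send_rows:
  moves: "0 0 0 0 0 0.002 -1; 0 0 0 0 0 0.002 -1; 0 0 0 0 0 0.002 -0.2; 0 0 0 0 0 0.002 0; 0 0 0 0 0 0.002 0.3; 0 0 0 0 0 0.002 1; 0 0 0 0 0 0.002 1; 0 0 0 0 0 0.002 1; 0 0 0 0 0 0.002 1"

```text
time: 20.2
eef_pos: [0.5073, 0.3255, 0.1197]
tcp_rot: [-0.011, 1.0, -0.0, -0.0]
contact_force: [0.5, -0.1, -0.1]
opening: 1.001
finger_force: 0.0
```

send_rows:
  moves: "0 0 0 0 0 -0.05 1; 0 0 0 0 0 -0.15 1; 0 0 0 0 0 -0.4 1; 0 0 0 0 0 -0.7 1; 0 0 0 0.3 0.5 -0.9 1; 0 0 0 0.3 0.5 -0.9 1; 0 0 0 0.3 0.7 -0.9 1; 0 0 0 0.3 0.7 -0.9 1; 0 0 0 0.3 0.7 -0.9 1; 0 0 0 0.3 0.7 -0.9 1"

```text
time: 21.45
eef_pos: [0.4447, 0.4631, 0.3]
tcp_rot: [-0.01, 1.0, -0.0, 0.0]
contact_force: [0.7, 0.1, 0.2]
opening: 1.0
finger_force: 0.0
```

Run:
```python
from h import *
print(ctrl.get_state()["time"])
c=shot("top","pics/top6.png"); d=shot("side","pics/side6.png")
a=cv2.resize(c["image"][110:310,100:390],None,fx=2.7,fy=2.7,interpolation=cv2.INTER_CUBIC)
b=cv2.resize(d["image"],None,fx=.6,fy=.6)
cv2.imwrite("pics/j.png",a[:,:,::-1])
```

```text
21.45
```

View pics/j.png

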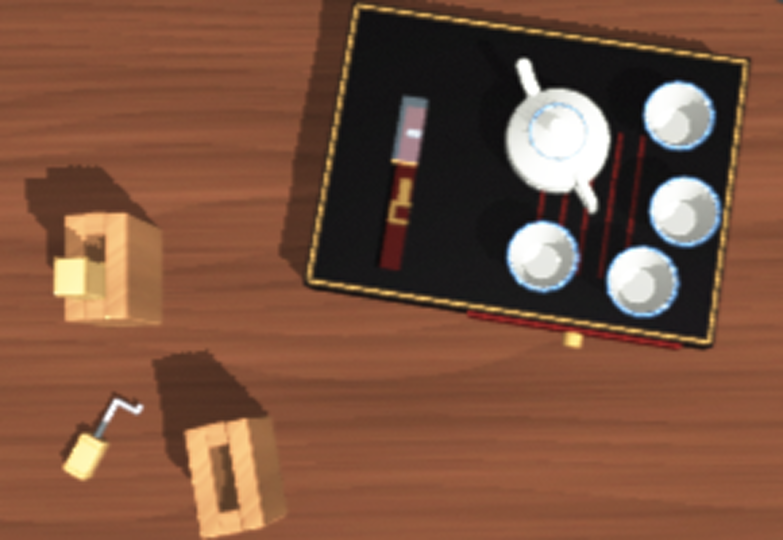

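The pick hangs in the left stand at (78,278), and the key lies in the open slot at (400,200), clear of the cover. The teapot and cups are where they were, and the arm touches nothing.

```bash
python3 -c "
from plant import ctrl; print(ctrl.sign_off())"
```

```text
the job is handed in; nothing more can be done
None
```

I drew the brass key out flat into the slot's open part, clear of the cover, hung the pick back in its stand, and handed the job in at about 21.5 s; the highest pick force I read was about 7 N, at the floor touch.

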